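# Close a specimen mould and hold it shut

## Robot

A 7-joint arm with a two-finger parallel gripper is mounted at the origin on the work surface. World frame = base frame: x ahead of the robot, y to its left, z up, the work surface at z = 0. Lengths are in mm, angles in degrees, forces in N, time in s.
With the tool pointing down it reaches from about 400 to 850 mm from the base axis. Payload 10.4 kg.
Tool frame: the origin (TCP) lies midway between the tips of the shut fingers; the grasp point (between the pads) lies 19 mm behind it (robot.grip_point_offset is the distance from the TCP to the grasp point, in mm); z points along the fingers, x is the direction in which the jaws open and shut, and the axes are right-handed (so a half turn about z gives the same grasp; the last joint's range is limited). The gripper opens to 85 mm and grips with 20 to 120 N. Pads are 22 mm wide; open, the fingers measure 114 mm over their backs; the gripper's body (76 mm by 85 mm) begins 54 mm behind the grasp point. The pads swing forward as they close: fully open they stand 13 mm farther back than shut.
Start: joints at [-66.669, 19.034, -3.707, 83.658, 1.238, 77.344, -5.071], TCP at [260.421, 568.183, 231.338] pointing down, gripper open.
Joint ranges: [-148.97, 148.97], [-28.65, 121.19], [-84.17, 76.75], [9.2, 138.47], [-72.65, 252.65], [3.7, 117.97], [-149.18, 149.18]. Speed limits (degrees/s): [127.2, 127.2, 159.86, 159.86, 180, 180, 180].

## Interface

Orientations are given as [roll, pitch, yaw] about the fixed x, y, z axes, in that order (R = Rz(yaw) Ry(pitch) Rx(roll)).
In Python, from plant import robot, imaging, order gives the robot as it stands. The module is installed in compiled form; this text tells all that it offers.
- The arm moves only by the tool drive_tool, never from a script. Its argument "series" is a list of rows, each an object of numbers: "grip": the finger opening in m, from 0 to 0.0854; "x", "y", "z": the shift along the world's x, y, z in m; "twist": the turn about the world's z in degrees. A call has exactly 10 rows; each row is the pose to reach, as a shift and turn from the pose measured when the call began; what a row does not reach only later rows make up. A row lasts 1/10 s, in which the tool goes at most 50 mm and 8.59 degrees, less where a joint would pass 70% of its speed; a pose out of reach is approached as far as the arm can. A call with a gripper value outside its range is refused whole. The fingers move at their own pace and stop on an object; "grip_force" is the grip in N (left out, the last holds). Time passes only in rows, so rows that repeat a pose let the fingers close, or fill a call up. It gives the time, the measured TCP pose, the force and the opening at its end, in the units of the state.
- robot.get_obs(): the state, without advancing time (a new reading comes with each control period).
- imaging.grab_frame(name): name is "scene" or "side" or "wrist"; returns a dict with "pixels" (400x640x3 uint8, red, green, blue), "depth" (400x640 float32, mm along the optical axis (not along the pixel's ray), 0 where there is no reading), "intrinsics" (3x3 intrinsics, pixels), "R" (3x3) and "t" (3): a world point X has camera coordinates R X + t. Camera axes: x right, y down, z forward; pixel columns grow to the right and rows downward; lengths in mm; the calibration is good to about 2 mm. A picture is of the moment at which its call begins.
- order.sign_off(): hands the job in, once; it reports no verdict.
The state is a dict: "time_s": time; "joint_positions": joint angles; "qd": joint speeds; "tau": joint torques, N m; "tool_pos": TCP position; "tcp_rot": TCP orientation; "ft_force": force on the tool from outside, world axes, zero at the start; "ft_torque": the same for the moment, N m; "gripper_width": finger opening in mm.
Only numpy, scipy, OpenCV 4.12 (cv2) and the standard library are available. Lean on these libraries where they do the work, as an engineer would, in place of code of your own. Each camera call takes 0.05 s, during which the arm holds its last target. There are 200 camera calls.

## Task

Get the casting mould ready for a microscope specimen: first blow the cavity clean by pushing the air puffer's pedal right down to its stop, keeping it there for a moment, and letting it spring back up. Then fit the blue upper mould half over both dowels of the metal lower half and press it down against the sprung ejector until the two halves meet with no gap; finish while still holding it pressed shut with the gripper, do not let go. Leave the jar, the slide box and the eyepiece where they stand.

Things in the scene. Friction and masses are not known exactly. Their poses are not given: they have to be found in the camera images.
- station: Mould station, fixed to the table: grey base plate 190 (x) x 270 (y) x 8 mm carrying the lower mould half, an aluminium block 100 (x) x 60 (y) x 30 mm, and beside it towards +y the air puffer with its pedal. Origin on the table under the centre of the lower mould half; z up. The base plate reaches from y = -60 to y = +210 mm.
- parting_face (a point): Centre of the lower mould half's flat top face (the parting face), 38 mm above the table; axes as the station. Two steel dowels, 8 mm in diameter, stand on it at x = -36 and x = +36 mm (y = 0), 18 mm tall: 11 mm straight, then tapering to a 3 mm wide tip. Between them is the round cavity with the brass ejector disc.
- ejector (a joint): Brass ejector disc, 34 mm across, in the cavity, on a spring: 0 m = up, 6 mm proud of the parting face; 0.006 m = flush. About 7 N starts it moving, 15 N brings it flush. So an upper half merely laid on the dowels rests about 6 mm open (its own weight does not sink the disc) and springs open again when let go.
- pedal (a joint): Puffer pedal angle in rad: 0 = up (rest), 0.27 = down at its stop. Hinged at its far end about a line along the station's y axis, 36 mm above the table at x = +55, y = +130 mm in the station's frame; a spring pushes it back up. About 4 N at the pad starts it moving and about 10 N holds it at the stop.
- pedal_pad (a point): Point on top of the pedal's black rubber pad (62 mm along x, 52 mm along y) where to push down; moves with the pedal. Pedal up: about 71 mm above the table, at x = -23, y = +130 mm in the station's frame, pad sloping 0.30 rad, rising towards -x (the free end, facing the robot). At the stop: 23 mm lower, about 48 mm above the table, nearly level.
- upper_half: Loose upper mould half, right way up: blue plate 100 (x) x 60 (y) x 24 mm with two 10 mm through holes at x = -36 and +36 mm (y = 0), bevelled mouths, and on top a black grip block 44 (x) x 26 (y) x 34 mm. Origin at the centre of its flat underside, z up; 150 to 310 g. Fits either way round (half turn). Closed, its origin coincides with the parting face's centre.
- grip_top (a point): Centre of the top of the upper half's black grip block, 58 mm above its underside.
- jar: Bystander: amber glass jar with white cap and plain label, 48 mm across, 65 mm tall, origin at the centre of its underside. Stays where it is.
- slide_box: Bystander: yellow slide box with white lid, 85 (x) x 60 (y) x 30 mm, origin at the centre of its underside. Stays where it is.
- eyepiece: Bystander: black microscope eyepiece standing on end, 34 mm across, 48 mm tall, origin at the centre of its underside. Stays where it is.
There are look-alikes about, which are no part of the job. Several things have the shape of the upper_half; the one meant has the colours described above.

How it is judged:
By the outcome, as a careful person would: the job done as asked, in the order asked, and still so for the second after the job is handed in, while the arm keeps its last pose, push and grip.
It also fails if it takes over 51 s, if anything falls off the work surface, if the arm or the gripper's body presses on something with over 40 N, if the wrist force passes 120 N, or if a joint passes its speed limit or range.

## Working session

There is one attempt and no reset: what is moved stays moved. The work goes in short steps, Python scripts to look and compute and a tool call to move; the robot and the scene stay as the last step left them, time stands still between calls to the robot, and variables do not carry over. Pictures are saved under pics/ and viewed, about 8 in all and at most 12, crops included, and the job is handed in when it is done.

Besides the shell and the picture viewer there is one more tool, called after "Call:" as name(argument=value, ...) on one line, values as JSON. drive_tool: Moves the arm, as the interface text tells. Its arguments: {"type":"object","properties":{"series":{"type":"array"},"grip_force":{"type":"number"}},"required":["series"]}

```bash
mkdir -p pics; cat > h.py <<'E'
import numpy as np, cv2
from plant import robot, imaging, order
def grab(n,name):
    f=imaging.grab_frame(n); np.savez(f'pics/{name}.npz',**f)
    cv2.imwrite(f'pics/{name}.png',f['pixels'][:,:,::-1]); return f
def cloud(f):
    K=f['intrinsics'];d=f['depth'];v,u=np.mgrid[:d.shape[0],:d.shape[1]]
    c=np.stack([(u-K[0,2])/K[0,0]*d,(v-K[1,2])/K[1,1]*d,d],-1)
    P=(c-np.array(f['t']))@np.array(f['R']); P[d<=0]=np.nan; return P
def load(name): return dict(np.load(f'pics/{name}.npz'))
E
python3 - <<'E'
from h import *
a=grab('scene','s1');b=grab('side','d1')
cv2.imwrite('pics/both.png',cv2.resize(np.vstack([a['pixels'],b['pixels']])[:,:,::-1],(480,600)))
o=robot.get_obs();print(o)
E
```

```text
{'time_s': 0.1, 'joint_positions': array([-66.66834962,  19.06859815,  -3.70749026,  83.69898587,
         1.23649023,  77.34256349,  -5.07107072]), 'qd': array([ 0.02767632, -0.05492797, -0.03398827, -0.14261426, -0.07905308,
       -0.1085667 ,  0.01650426]), 'tau': array([ 1.43740996e-03, -6.26743484e+01,  4.88705363e-02, -3.92433786e+01,
        1.62049674e-02,  6.86821135e-03, -4.09010170e-05]), 'tool_pos': array([260.29848553, 567.8690258 , 230.61122942]), 'tcp_rot': array([1.79998154e+02, 7.03377267e-02, 6.53743161e+01]), 'ft_force': array([ 0.50374172, -0.08610337,  0.23733194]), 'ft_torque': array([-0.05541914,  0.01997051, -0.04995211]), 'gripper_width': 85.55929642694211}
```

View pics/s1.png

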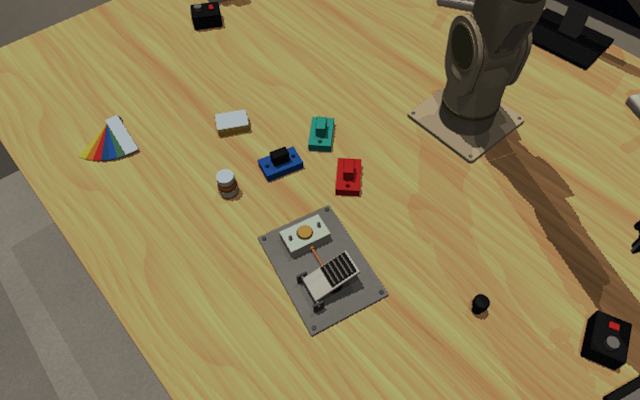

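The scene shows three look-alikes: blue with a black grip at (280,163), teal at (321,133) and red at (348,176). Only the blue one fits the description. The station is at about (322,270), with the lower half at (305,233) and the pedal pad at (340,270). The jar is at (228,184), the slide box at (232,122) and the eyepiece at (480,304). I'll confirm with a crop and measure.

```bash
python3 - <<'E'
from h import *
f=load('s1');P=cloud(f);px=f['pixels']
cv2.imwrite('pics/crop1.png',cv2.resize(px[100:340,200:400][:,:,::-1],(600,720))[:600])
hsv=cv2.cvtColor(px,cv2.COLOR_RGB2HSV)
def rect(m,n):
    q=P[m];q=q[~np.isnan(q[:,0])];r=cv2.minAreaRect(q[:,:2].astype(np.float32));print(n,len(q),np.round(r[0],1),np.round(r[1],1),round(r[2],1),'z',np.round(np.percentile(q[:,2],[5,50,95]),1));return q
vv,uu=np.mgrid[:400,:640]
box=lambda u0,u1,v0,v1:(uu>u0)&(uu<u1)&(vv>v0)&(vv<v1)
Z=P[...,2]
rect(box(250,310,140,185)&(Z>19)&(Z<30)&(hsv[...,0]>100)&(hsv[...,0]<130)&(hsv[...,1]>120),'blue top')
rect(box(250,310,140,185)&(Z>50),'grip')
rect(box(275,332,208,258)&(Z>33)&(Z<42),'lower top')
rect(box(250,395,200,340)&(Z>4)&(Z<12),'base')
q=rect(box(295,365,245,305)&(Z>45),'pedal')
for n,b in dict(jar=(210,242,165,202),eye=(468,492,290,318),sbox=(212,252,105,138),teal=(305,338,112,154),red=(332,366,154,198)).items(): rect(box(*b)&(Z>15),n)
for u,v in [(340,270),(350,262),(325,282),(305,232)]: print(u,v,np.round(P[v,u],1))
E
```

```text
blue top 534 [ 491.5 -198.7] [ 64.5 100. ] 76.2 z [20.5 24.2 27.8]
grip 171 [ 491.5 -198.3] [30.8 43.8] 79.9 z [51.2 57.5 61.4]
lower top 855 [583.5  13. ] [ 62.8 100.6] 78.7 z [34.7 38.3 40.9]
base 6280 [594.6  85.1] [345.8 343.9] 48.9 z [ 4.7  8.2 11.1]
pedal 1303 [615.1 134.7] [ 78.9 113.7] 83.5 z [46.3 63.2 76. ]
jar 474 [ 637.2 -217.9] [45.9 47.4] 25.5 z [18.6 56.3 67.2]
eye 249 [415.6 386.1] [29.9 35.5] 51.7 z [30.4 47.4 51.3]
sbox 631 [ 503.8 -393.5] [65.  87.1] 63.1 z [18.8 29.5 33.1]
teal 703 [ 347.3 -208.1] [106.2  60.4] 44.3 z [19.9 25.2 59.3]
red 819 [387.9 -55.2] [106.1  60. ] 44.8 z [19.9 25.2 59. ]
340 270 [594.8 148.1  68.6]
350 262 [568.9 150.3  75.3]
325 282 [632.5 143.6  55.8]
305 232 [582.8  16.   44.5]
```

View pics/crop1.png

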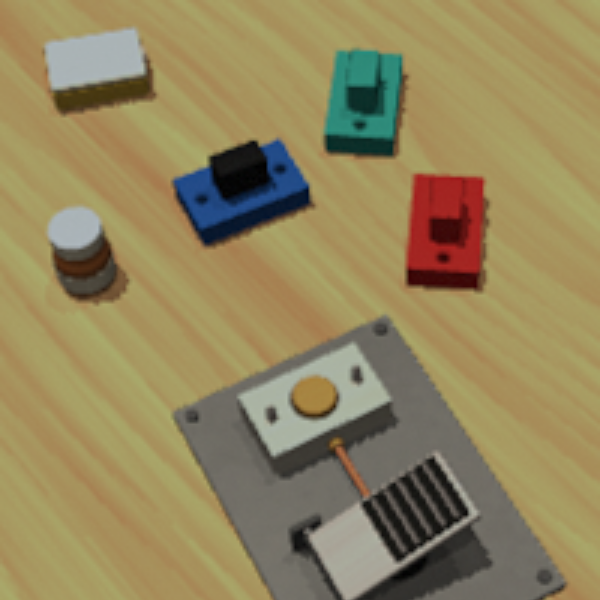

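The crop confirms that the blue plate with the black grip (crop 240,170) is the upper half. The dowels, the brass ejector disc and the ribbed pedal pad are all visible. The blue long axis is about -13.8° and the station yaw about -11.3°. I'm moving above the pedal with the fingers shut.

Call:
drive_tool(series=[{"grip": 0,"x": 0.04,"y": -0.05,"z": 0,"twist": 2},{"grip": 0,"x": 0.07,"y": -0.09,"z": 0,"twist": 4},{"grip": 0,"x": 0.1,"y": -0.13,"z": 0,"twist": 6},{"grip": 0,"x": 0.13,"y": -0.17,"z": 0,"twist": 8},{"grip": 0,"x": 0.165,"y": -0.21,"z": 0,"twist": 10},{"grip": 0,"x": 0.195,"y": -0.25,"z": 0,"twist": 13},{"grip": 0,"x": 0.225,"y": -0.29,"z": 0,"twist": 13},{"grip": 0,"x": 0.255,"y": -0.33,"z": 0,"twist": 13},{"grip": 0,"x": 0.285,"y": -0.37,"z": 0,"twist": 13},{"grip": 0,"x": 0.31,"y": -0.41,"z": 0,"twist": 13}])

```text
time_s: 1.1
tool_pos: [563.2, 168.2, 230.4]
tcp_rot: [-180.0, 0.1, 78.4]
ft_force: [0.4, 0.3, -0.8]
gripper_width: 0.2
```

```bash
python3 - <<'E'
from h import *
f=grab('wrist','w1');o=robot.get_obs();print(o['tool_pos'],o['tcp_rot'],o['time_s'],o['ft_force'])
E
```

```text
[567.21743987 158.37297459 230.34818342] [179.83906998   0.30745079  77.81588132] 1.15 [ 8.22636230e-03 -8.89742071e+00 -1.70247621e-01]
```

View pics/w1.png

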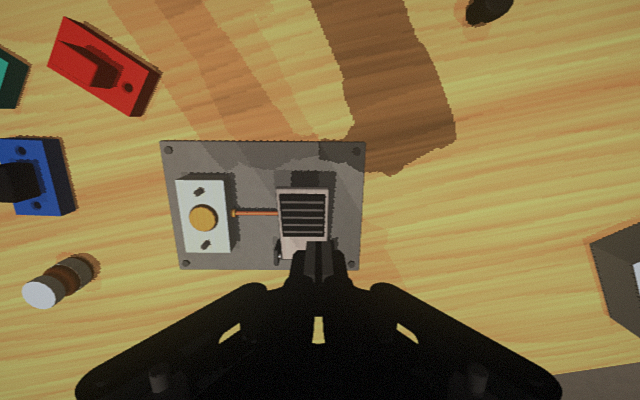

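The wrist view shows the lower half at (203,215) with its dowels at (199,191) and (206,243). The pad is at (302,213) and the fingertips at (320,255). I'm measuring the station from this view, pad centre included.

```bash
python3 - <<'E'
from h import *
f=load('w1');P=cloud(f);px=f['pixels'];Z=P[...,2]
vv,uu=np.mgrid[:400,:640]
box=lambda u0,u1,v0,v1:(uu>u0)&(uu<u1)&(vv>v0)&(vv<v1)
def rect(m,n):
    q=P[m&~np.isnan(Z)];r=cv2.minAreaRect(q[:,:2].astype(np.float32));print(n,len(q),np.round(r[0],1),np.round(r[1],1),round(r[2],1),'z',np.round(np.percentile(q[:,2],[5,50,95]),1))
rect(box(165,240,168,262)&(Z>34)&(Z<42),'lower top')
rect(box(150,370,130,275)&(Z>5)&(Z<11),'base')
h=cv2.cvtColor(px,cv2.COLOR_RGB2HSV)
rect(box(185,220,198,235)&(h[...,1]>110)&(Z>40),'disc')
rect(box(270,335,183,242)&(Z>45),'pedal pad')
for u,v in [(302,213),(302,192),(302,234)]: print(np.round(P[v,u],1))
E
```

```text
lower top 2812 [581.7  14.8] [ 61.1 100.9] 78.3 z [36.3 37.8 39. ]
base 15909 [596.9  88.3] [270.4 189.7] 78.3 z [6.6 7.8 9.1]
disc 524 [580.6  14.9] [33.1 32.5] 79.7 z [42.3 43.7 44.9]
pedal pad 2746 [591.6 145.2] [60.2 87.8] 78.6 z [52.4 68.7 75.8]
[590.5 144.8  69. ]
[564.5 150.9  73.5]
[620.4 137.6  60. ]
```

Two views agree. The station origin is (581.7, 14.9), yaw -11.7°, which puts the pad at (585.5, 147, 71). I'm descending to just above it.

Call:
drive_tool(series=[{"grip": 0,"x": 0.01,"y": -0.008,"z": -0.04,"twist": 0},{"grip": 0,"x": 0.018,"y": -0.011,"z": -0.08,"twist": 0},{"grip": 0,"x": 0.018,"y": -0.011,"z": -0.11,"twist": 0},{"grip": 0,"x": 0.018,"y": -0.011,"z": -0.135,"twist": 0},{"grip": 0,"x": 0.018,"y": -0.011,"z": -0.148,"twist": 0},{"grip": 0,"x": 0.018,"y": -0.011,"z": -0.156,"twist": 0},{"grip": 0,"x": 0.018,"y": -0.011,"z": -0.162,"twist": 0},{"grip": 0,"x": 0.018,"y": -0.011,"z": -0.168,"twist": 0},{"grip": 0,"x": 0.018,"y": -0.011,"z": -0.174,"twist": 0},{"grip": 0,"x": 0.018,"y": -0.011,"z": -0.176,"twist": 0}])

```text
time_s: 2.15
tool_pos: [585.6, 148.1, 55.7]
tcp_rot: [179.8, 0.2, 77.8]
ft_force: [-4.7, -0.1, 8.7]
gripper_width: 0.2
```

Call:
drive_tool(series=[{"grip": 0,"z": -0.004},{"grip": 0,"z": -0.006},{"grip": 0,"z": -0.008},{"grip": 0,"z": -0.009},{"grip": 0,"z": -0.01},{"grip": 0,"z": -0.01},{"grip": 0,"z": -0.01},{"grip": 0,"z": -0.01},{"grip": 0,"z": -0.01},{"grip": 0,"z": -0.01}])

```text
$.series[0]: bad value
```

```bash
python3 - <<'E'
from h import *
a=grab('side','d2');o=robot.get_obs();print(o['tool_pos'],o['ft_force'])
P=cloud(a);K=a['intrinsics']
def pr(X): c=a['R']@np.array(X)+a['t'];return (K@c/c[2])[:2]
u,v=pr([600,140,40]).astype(int);print(u,v)
cv2.imwrite('pics/d2c.png',cv2.resize(a['pixels'][max(0,v-75):v+75,max(0,u-100):u+100,::-1],None,fx=4,fy=4,interpolation=2))
E
```

```text
[585.63255485 148.13405222  55.64851275] [-3.32837537  0.6073028   8.77544023]
332 173
```

View pics/d2c.png

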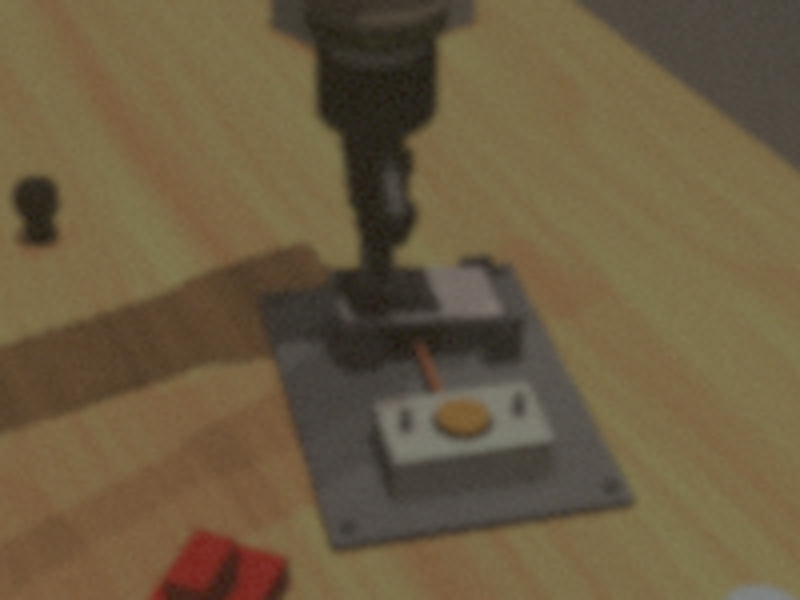

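That call was refused because every row needs all its keys, so nothing moved. The side view shows the fingertips on the pad (crop 370,295) with the pedal part-way down. Pressing on now.

Call:
drive_tool(series=[{"grip": 0,"x": 0,"y": 0,"z": -0.004,"twist": 0},{"grip": 0,"x": 0,"y": 0,"z": -0.006,"twist": 0},{"grip": 0,"x": 0,"y": 0,"z": -0.008,"twist": 0},{"grip": 0,"x": 0,"y": 0,"z": -0.009,"twist": 0},{"grip": 0,"x": 0,"y": 0,"z": -0.01,"twist": 0},{"grip": 0,"x": 0,"y": 0,"z": -0.01,"twist": 0},{"grip": 0,"x": 0,"y": 0,"z": -0.01,"twist": 0},{"grip": 0,"x": 0,"y": 0,"z": -0.01,"twist": 0},{"grip": 0,"x": 0,"y": 0,"z": -0.01,"twist": 0},{"grip": 0,"x": 0,"y": 0,"z": -0.01,"twist": 0}])

```text
time_s: 3.2
tool_pos: [585.8, 148.7, 48.3]
tcp_rot: [179.8, 0.1, 77.8]
ft_force: [-10.8, -2.0, 19.0]
gripper_width: -0.3
```

The force of 19 N, above the 10 N needed, and the height of 48 mm indicate the stop. I'll press slightly more and hold.

Call:
drive_tool(series=[{"grip": 0,"x": 0,"y": 0,"z": -0.003,"twist": 0},{"grip": 0,"x": 0,"y": 0,"z": -0.004,"twist": 0},{"grip": 0,"x": 0,"y": 0,"z": -0.005,"twist": 0},{"grip": 0,"x": 0,"y": 0,"z": -0.005,"twist": 0},{"grip": 0,"x": 0,"y": 0,"z": -0.005,"twist": 0},{"grip": 0,"x": 0,"y": 0,"z": -0.005,"twist": 0},{"grip": 0,"x": 0,"y": 0,"z": -0.005,"twist": 0},{"grip": 0,"x": 0,"y": 0,"z": -0.005,"twist": 0},{"grip": 0,"x": 0,"y": 0,"z": -0.005,"twist": 0},{"grip": 0,"x": 0,"y": 0,"z": -0.005,"twist": 0}])

```text
time_s: 4.2
tool_pos: [585.8, 148.9, 47.8]
tcp_rot: [179.8, 0.1, 77.8]
ft_force: [-20.7, -4.9, 38.0]
gripper_width: 0.4
```

The pedal is at its stop: the force doubled to 38 N with only 0.5 mm of movement, and it was held for over 1 s. Releasing.

Call:
drive_tool(series=[{"grip": 0,"x": 0,"y": 0,"z": 0.015,"twist": 0},{"grip": 0,"x": 0,"y": 0,"z": 0.04,"twist": 0},{"grip": 0,"x": 0,"y": 0,"z": 0.08,"twist": 0},{"grip": 0.085,"x": 0,"y": 0,"z": 0.12,"twist": 0},{"grip": 0.085,"x": 0,"y": -0.01,"z": 0.16,"twist": 0},{"grip": 0.085,"x": -0.01,"y": -0.05,"z": 0.17,"twist": 0},{"grip": 0.085,"x": -0.02,"y": -0.09,"z": 0.17,"twist": 0},{"grip": 0.085,"x": -0.03,"y": -0.13,"z": 0.17,"twist": 0},{"grip": 0.085,"x": -0.045,"y": -0.17,"z": 0.17,"twist": -1},{"grip": 0.085,"x": -0.055,"y": -0.205,"z": 0.17,"twist": -2}])

```text
time_s: 5.2
tool_pos: [530.3, -58.3, 219.1]
tcp_rot: [179.7, 0.0, 75.7]
ft_force: [0.2, -0.8, -0.1]
gripper_width: 85.1
```

```bash
cat > m.py <<'E'
from h import *
def blue(f):
    P=cloud(f);Z=P[...,2];h=cv2.cvtColor(f['pixels'],cv2.COLOR_RGB2HSV)
    near=np.hypot(P[...,0]-491.5,P[...,1]+198.5)<75
    for n,m in dict(top=near&(Z>20)&(Z<28)&(h[...,1]>120)&(h[...,0]>100)&(h[...,0]<130),grip=near&(Z>54)&(Z<63)).items():
        if m.sum()<20: print(n,m.sum());continue
        q=P[m];r=cv2.minAreaRect(q[:,:2].astype(np.float32));print(n,len(q),np.round(r[0],1),np.round(r[1],1),round(r[2],1),np.median(q[:,2]))
E
python3 - <<'E'
from m import *
f=grab('wrist','w2');o=robot.get_obs();print(o['tool_pos'],o['tcp_rot'],o['time_s']);blue(f)
# pedal pad height check
P=cloud(f);m=np.hypot(P[...,0]-585.5,P[...,1]-147)<5;print('pad z',np.nanmedian(P[m][:,2]) if m.any() else None)
s=grab('scene','s2');P=cloud(s);m=np.hypot(P[...,0]-585.5,P[...,1]-147)<5;print('pad z scene',m.sum(),np.nanmedian(P[m][:,2]))
E
```

```text
[528.9477725  -65.02396643 219.40898485] [1.79638699e+02 1.45216373e-01 7.52682805e+01] 5.25
top 2127 [ 488.9 -197.5] [60.1 99.2] 76.3 23.76881660218343
grip 864 [ 488.2 -196.7] [25.6 42.7] 76.4 57.65719516908427
pad z 70.4470298839757
pad z scene 19 72.02750753810986
```

The pedal is back up (pad at 70–72 mm). The blue half is at (489,-197), yaw -13.7°, with sizes and heights as expected. Approaching.

Call:
drive_tool(series=[{"grip": 0.085,"x": -0.012,"y": -0.04,"z": 0,"twist": 0},{"grip": 0.085,"x": -0.025,"y": -0.08,"z": -0.02,"twist": 1},{"grip": 0.085,"x": -0.04,"y": -0.12,"z": -0.05,"twist": 1},{"grip": 0.085,"x": -0.04,"y": -0.131,"z": -0.08,"twist": 1},{"grip": 0.085,"x": -0.04,"y": -0.131,"z": -0.1,"twist": 1},{"grip": 0.085,"x": -0.04,"y": -0.131,"z": -0.11,"twist": 1},{"grip": 0.085,"x": -0.04,"y": -0.131,"z": -0.115,"twist": 1},{"grip": 0.085,"x": -0.04,"y": -0.131,"z": -0.115,"twist": 1},{"grip": 0.085,"x": -0.04,"y": -0.131,"z": -0.115,"twist": 1},{"grip": 0.085,"x": -0.04,"y": -0.131,"z": -0.115,"twist": 1}])

```text
time_s: 6.3
tool_pos: [490.7, -192.9, 105.4]
tcp_rot: [179.5, 0.1, 76.4]
ft_force: [0.5, -0.1, 0.0]
gripper_width: 85.1
```

Call:
drive_tool(series=[{"grip": 0.085,"x": -0.002,"y": -0.004,"z": -0.02,"twist": 0},{"grip": 0.085,"x": -0.002,"y": -0.004,"z": -0.04,"twist": 0},{"grip": 0.085,"x": -0.002,"y": -0.004,"z": -0.055,"twist": 0},{"grip": 0.085,"x": -0.002,"y": -0.004,"z": -0.065,"twist": 0},{"grip": 0.085,"x": -0.002,"y": -0.004,"z": -0.072,"twist": 0},{"grip": 0.085,"x": -0.002,"y": -0.004,"z": -0.075,"twist": 0},{"grip": 0.085,"x": -0.002,"y": -0.004,"z": -0.076,"twist": 0},{"grip": 0.085,"x": -0.002,"y": -0.004,"z": -0.076,"twist": 0},{"grip": 0.06,"x": -0.002,"y": -0.004,"z": -0.076,"twist": 0},{"grip": 0.04,"x": -0.002,"y": -0.004,"z": -0.076,"twist": 0}])

```text
time_s: 7.3
tool_pos: [489.0, -197.0, 29.8]
tcp_rot: [179.5, 0.1, 76.4]
ft_force: [-0.1, 0.4, 0.6]
gripper_width: 58.3
```

Call:
drive_tool(series=[{"grip": 0.03,"x": 0,"y": 0,"z": 0,"twist": 0},{"grip": 0.01,"x": 0,"y": 0,"z": 0,"twist": 0},{"grip": 0.01,"x": 0,"y": 0,"z": 0,"twist": 0},{"grip": 0.01,"x": 0,"y": 0,"z": 0,"twist": 0},{"grip": 0.01,"x": 0,"y": 0,"z": 0,"twist": 0},{"grip": 0.01,"x": 0,"y": 0,"z": 0,"twist": 0},{"grip": 0.01,"x": 0,"y": 0,"z": 0,"twist": 0},{"grip": 0.01,"x": 0,"y": 0,"z": 0,"twist": 0},{"grip": 0.01,"x": 0,"y": 0,"z": 0,"twist": 0},{"grip": 0.01,"x": 0,"y": 0,"z": 0,"twist": 0}], grip_force=90)

```text
time_s: 8.3
tool_pos: [489.3, -197.2, 30.3]
tcp_rot: [179.4, 0.1, 76.4]
ft_force: [0.6, -0.5, 5.0]
gripper_width: 24.5
```

Gripped at 24.5 mm against a 26 mm block. Lifting and carrying it over the dowels.

Call:
drive_tool(series=[{"grip": 0.01,"x": 0,"y": 0,"z": 0.03,"twist": 0},{"grip": 0.01,"x": 0,"y": 0,"z": 0.06,"twist": 0},{"grip": 0.01,"x": 0,"y": 0.01,"z": 0.09,"twist": 0},{"grip": 0.01,"x": 0.015,"y": 0.04,"z": 0.1,"twist": 0.5},{"grip": 0.01,"x": 0.03,"y": 0.075,"z": 0.1,"twist": 1},{"grip": 0.01,"x": 0.05,"y": 0.115,"z": 0.1,"twist": 1.5},{"grip": 0.01,"x": 0.067,"y": 0.155,"z": 0.1,"twist": 2},{"grip": 0.01,"x": 0.082,"y": 0.19,"z": 0.1,"twist": 2},{"grip": 0.01,"x": 0.09,"y": 0.207,"z": 0.1,"twist": 2},{"grip": 0.01,"x": 0.0925,"y": 0.212,"z": 0.1,"twist": 2}])

```text
time_s: 9.3
tool_pos: [582.0, 17.4, 129.6]
tcp_rot: [179.5, 0.1, 78.6]
ft_force: [-1.0, 0.5, -1.9]
gripper_width: 24.5
```

Call:
drive_tool(series=[{"grip": 0.01,"x": 0,"y": 0,"z": 0,"twist": 0},{"grip": 0.01,"x": 0,"y": 0,"z": 0,"twist": 0},{"grip": 0.01,"x": 0,"y": 0,"z": 0,"twist": 0},{"grip": 0.01,"x": 0,"y": 0,"z": 0,"twist": 0},{"grip": 0.01,"x": 0,"y": 0,"z": 0,"twist": 0},{"grip": 0.01,"x": 0,"y": 0,"z": 0,"twist": 0},{"grip": 0.01,"x": 0,"y": 0,"z": 0,"twist": 0},{"grip": 0.01,"x": 0,"y": 0,"z": 0,"twist": 0},{"grip": 0.01,"x": 0,"y": 0,"z": 0,"twist": 0},{"grip": 0.01,"x": 0,"y": 0,"z": 0,"twist": 0}])

```text
time_s: 10.3
tool_pos: [582.0, 17.4, 129.6]
tcp_rot: [179.5, 0.1, 78.6]
ft_force: [-0.3, 1.1, -1.7]
gripper_width: 24.6
```

```bash
python3 - <<'E'
from h import *
o=robot.get_obs();print(o['tool_pos'],o['tcp_rot'],o['time_s'],o['ft_force'],o['gripper_width']); t=o['tool_pos']
for n in ['side','wrist','scene']:
    f=grab(n,n+'3');P=cloud(f);Z=P[...,2];h=cv2.cvtColor(f['pixels'],cv2.COLOR_RGB2HSV)
    m=(np.hypot(P[...,0]-t[0],P[...,1]-t[1])<70)&(h[...,1]>110)&(h[...,0]>100)&(h[...,0]<130)&(Z>90)
    q=P[m]; print(n,len(q),np.percentile(q[:,2],[2,50,98]) if len(q) else '')
    zt=np.median(q[q[:,2]>np.percentile(q[:,2],90)-6][:,2]) if len(q) else 0
    k=q[abs(q[:,2]-zt)<4] 
    if len(k)>5: r=cv2.minAreaRect(k[:,:2].astype(np.float32));print(' top',zt,len(k),r)
w=cv2.imread('pics/wrist3.png');cv2.imwrite('pics/v3.png',np.vstack([w,cv2.imread('pics/side3.png')])[:, 100:540][::1])
v=cv2.imread('pics/v3.png');cv2.imwrite('pics/v3.png',cv2.resize(v,None,fx=.75,fy=.75))
E
```

```text
[581.98031412  17.38775278 129.60498789] [1.79510508e+02 6.51679997e-02 7.85725059e+01] 10.3 [-0.32447374  1.14269355 -1.74436809] 24.634910629494488
side 166 [119.85704869 122.38553266 124.47809895]
 top 122.39146987292749 164 ((580.20361328125, 14.70849609375), (55.33334732055664, 94.9091567993164), 78.90937042236328)
wrist 7084 [107.19683161 123.07609108 203.07746058]
 top 123.12421704048869 6426 ((582.0786743164062, 18.890947341918945), (59.8537483215332, 100.19950103759766), 78.50675201416016)
scene 933 [104.78236121 123.07064562 271.98940597]
 top 123.82064471572689 645 ((584.526123046875, 18.44141387939453), (62.41715621948242, 100.7215347290039), 78.83049774169922)
```

View pics/v3.png

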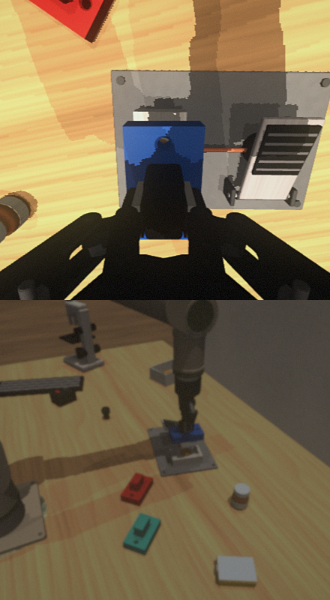

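The blue half is held level over the lower half (wrist view at crop 165,180), and its dowels are hidden beneath it. The wrist and scene views say it's about 4 mm too far in +y. Correcting that and lowering to just above the dowel tips.

Call:
drive_tool(series=[{"grip": 0.01,"x": 0,"y": -0.002,"z": -0.005,"twist": 0},{"grip": 0.01,"x": 0,"y": -0.003,"z": -0.015,"twist": 0},{"grip": 0.01,"x": 0,"y": -0.003,"z": -0.022,"twist": 0},{"grip": 0.01,"x": 0,"y": -0.003,"z": -0.028,"twist": 0},{"grip": 0.01,"x": 0,"y": -0.003,"z": -0.033,"twist": 0},{"grip": 0.01,"x": 0,"y": -0.003,"z": -0.037,"twist": 0},{"grip": 0.01,"x": 0,"y": -0.003,"z": -0.039,"twist": 0},{"grip": 0.01,"x": 0,"y": -0.003,"z": -0.039,"twist": 0},{"grip": 0.01,"x": 0,"y": -0.003,"z": -0.039,"twist": 0},{"grip": 0.01,"x": 0,"y": -0.003,"z": -0.039,"twist": 0}])

```text
time_s: 11.45
tool_pos: [582.2, 14.4, 90.9]
tcp_rot: [179.5, 0.1, 78.6]
ft_force: [-0.5, -0.2, -1.5]
gripper_width: 25.0
```

```bash
python3 - <<'E'
from h import *
o=robot.get_obs();print(o['tool_pos'],o['ft_force']); t=o['tool_pos']
yaw=np.deg2rad(-11.7);c,s=np.cos(yaw),np.sin(yaw)
for n in ['wrist','scene']:
    f=grab(n,n+'4');P=cloud(f);Z=P[...,2]
    X=P[...,0]-581.7;Y=P[...,1]-14.9; a=c*X+s*Y;b=-s*X+c*Y
    for nm,z0 in (('upper',t[2]-30.3+24),('lower',38),):
        m=(abs(Z-z0)<3.5)&(abs(a)<60)&(abs(b)<40)
        q=np.c_[a[m],b[m]]
        if len(q)>20: print(n,nm,z0,len(q),'a',np.percentile(q[:,0],[1,99]),'b',np.percentile(q[:,1],[1,99]))
E
```

```text
[582.21638578  14.40069182  90.91251668] [-0.54726097 -0.19413278 -1.48753105]
wrist upper 84.61251668482238 6917 a [-49.49465956   3.55966803] b [-28.30000151  30.77484484]
wrist lower 38 647 a [-50.32792969 -25.24319966] b [-29.82481214  28.98999593]
scene upper 84.61251668482238 608 a [-46.88111673  52.46960622] b [-28.35535134  31.31462972]
scene lower 38 234 a [-46.50597959  52.26141141] b [-28.22980194  29.78847597]
```

In the same frames the upper half sits +0.7 to +1.6 mm in y relative to the lower half and about 0 in x. Shifting by -1 mm and engaging the dowels.

Call:
drive_tool(series=[{"grip": 0.01,"x": 0,"y": -0.001,"z": -0.002,"twist": 0},{"grip": 0.01,"x": 0,"y": -0.001,"z": -0.004,"twist": 0},{"grip": 0.01,"x": 0,"y": -0.001,"z": -0.006,"twist": 0},{"grip": 0.01,"x": 0,"y": -0.001,"z": -0.008,"twist": 0},{"grip": 0.01,"x": 0,"y": -0.001,"z": -0.01,"twist": 0},{"grip": 0.01,"x": 0,"y": -0.001,"z": -0.012,"twist": 0},{"grip": 0.01,"x": 0,"y": -0.001,"z": -0.013,"twist": 0},{"grip": 0.01,"x": 0,"y": -0.001,"z": -0.014,"twist": 0},{"grip": 0.01,"x": 0,"y": -0.001,"z": -0.014,"twist": 0},{"grip": 0.01,"x": 0,"y": -0.001,"z": -0.014,"twist": 0}])

```text
time_s: 12.55
tool_pos: [582.0, 13.2, 76.7]
tcp_rot: [179.5, 0.1, 78.6]
ft_force: [-0.9, -1.7, -2.0]
gripper_width: 24.7
```

The underside is at 46 mm with no contact force, so both dowels have entered the holes. Pressing down against the ejector.

Call:
drive_tool(series=[{"grip": 0.01,"x": 0,"y": 0,"z": -0.0015,"twist": 0},{"grip": 0.01,"x": 0,"y": 0,"z": -0.003,"twist": 0},{"grip": 0.01,"x": 0,"y": 0,"z": -0.0045,"twist": 0},{"grip": 0.01,"x": 0,"y": 0,"z": -0.006,"twist": 0},{"grip": 0.01,"x": 0,"y": 0,"z": -0.0075,"twist": 0},{"grip": 0.01,"x": 0,"y": 0,"z": -0.009,"twist": 0},{"grip": 0.01,"x": 0,"y": 0,"z": -0.0105,"twist": 0},{"grip": 0.01,"x": 0,"y": 0,"z": -0.0115,"twist": 0},{"grip": 0.01,"x": 0,"y": 0,"z": -0.012,"twist": 0},{"grip": 0.01,"x": 0,"y": 0,"z": -0.012,"twist": 0}], grip_force=110)

```text
time_s: 13.55
tool_pos: [582.1, 13.1, 68.3]
tcp_rot: [179.5, -0.0, 78.5]
ft_force: [-20.7, -1.4, 38.2]
gripper_width: 24.3
```

The computed underside height is 68.3-30.3 = 38.0 mm with 38 N of push, which means closed. Checking it in the images.

```bash
python3 - <<'E'
from h import *
yaw=np.deg2rad(-11.7);c,s=np.cos(yaw),np.sin(yaw)
for n in ['wrist','scene','side']:
    f=grab(n,n+'5');P=cloud(f);Z=P[...,2]
    h=cv2.cvtColor(f['pixels'],cv2.COLOR_RGB2HSV);bl=(h[...,1]>110)&(h[...,0]>100)&(h[...,0]<130)
    X=P[...,0]-581.7;Y=P[...,1]-14.9; a=c*X+s*Y;b=-s*X+c*Y
    m=bl&(abs(a)<50)&(abs(b)<32)&(Z>57)&(Z<68);q=P[m]
    A=np.c_[a[m],b[m],np.ones(m.sum())];k=np.linalg.lstsq(A,q[:,2],rcond=None)[0]
    print(n,m.sum(),'top z',np.median(q[:,2]),'slopes deg',np.degrees(k[:2]),'a',np.percentile(a[m],[1,99]),'b',np.percentile(b[m],[1,99]))
    m=(abs(a)<90)&(b>-55)&(b<-38)&(Z<14);print('  base z',np.nanmedian(Z[m]))
o=robot.get_obs();print(o['tool_pos'],o['ft_force'],o['gripper_width'],o['time_s'])
out=[]
for n in ['scene','side']:
    f=load(n+'5');K=f['intrinsics'];q=f['R']@np.array([581.7,14.9,40])+f['t'];u,v=(K@q/q[2])[:2].astype(int)
    out.append(cv2.resize(f['pixels'][v-37:v+38,u-50:u+50,::-1],(400,300),interpolation=2))
cv2.imwrite('pics/fin.png',np.hstack(out))
E
```

```text
wrist 6807 top z 61.87770853352906 slopes deg [0.29066897 0.02984532] a [-49.41686129   0.65025584] b [-29.55822607  28.93795283]
  base z 7.886185251700394
scene 591 top z 62.03167027507593 slopes deg [-0.09550336 -0.04935254] a [-47.06521593  49.43164132] b [-29.88985988  30.29376409]
  base z 8.937620248128903
side 184 top z 61.28267297402118 slopes deg [ 0.1350736  -0.59644802] a [-46.2391302   46.35258054] b [-30.84227298  25.97612456]
  base z 7.387498759282773
[582.04814862  13.05011801  68.27919157] [-22.19508642  -1.55528251  38.51667158] 24.419419647355436 13.7
```

View pics/fin.png

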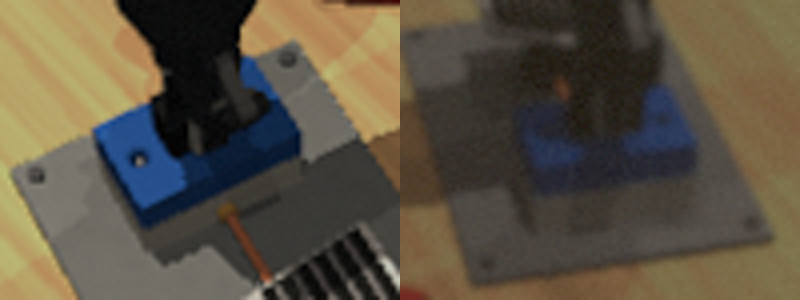

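Plate top at 62 mm (38+24), level, with a dowel tip showing in its hole: no gap visible. There is a 22 N sideways force, so I'll ease x while keeping the push. If anything is jamming, the height would then drop.

Call:
drive_tool(series=[{"grip": 0.01,"x": 0,"y": 0,"z": -0.004,"twist": 0},{"grip": 0.01,"x": -0.001,"y": 0,"z": -0.004,"twist": 0},{"grip": 0.01,"x": -0.002,"y": 0,"z": -0.004,"twist": 0},{"grip": 0.01,"x": -0.002,"y": 0,"z": -0.004,"twist": 0},{"grip": 0.01,"x": -0.002,"y": 0,"z": -0.004,"twist": 0},{"grip": 0.01,"x": -0.002,"y": 0,"z": -0.004,"twist": 0},{"grip": 0.01,"x": -0.002,"y": 0,"z": -0.004,"twist": 0},{"grip": 0.01,"x": -0.002,"y": 0,"z": -0.004,"twist": 0},{"grip": 0.01,"x": -0.002,"y": 0,"z": -0.004,"twist": 0},{"grip": 0.01,"x": -0.002,"y": 0,"z": -0.004,"twist": 0}])

```text
time_s: 14.7
tool_pos: [582.1, 13.1, 68.3]
tcp_rot: [179.3, -0.1, 78.5]
ft_force: [-11.6, -2.3, 33.0]
gripper_width: 24.3
```

The height stayed at 68.3 mm with 33 N of push and the sideways force halved, so it is seated. Signing off.

```bash
python3 - <<'E'
from h import *
f=load('scene5');P=cloud(f);Z=P[...,2]
for n,(x,y,r) in dict(jar=(637,-218,32),eye=(415.6,386,24),sbox=(504,-393.5,58)).items():
    m=(np.hypot(P[...,0]-x,P[...,1]-y)<r)&(Z>15);print(n,np.round(cv2.minAreaRect(P[m][:,:2].astype(np.float32))[0],1))
o=robot.get_obs();print(o['tool_pos'],o['ft_force'],o['time_s'])
print(order.sign_off())
E
```

```text
jar [ 638.2 -218. ]
eye [416.2 385. ]
sbox [ 503.7 -394.6]
[582.06892525  13.06729321  68.32055497] [-11.64654899  -2.34411416  33.00612155] 14.7
the job is handed in; nothing more can be done
None
```

The cavity was blown clean and the blue upper half is on both dowels, pressed shut and still held in the gripper. I handed the job in at 14.7 s.

- **Pedal:** I pushed it to its stop, where the force rose from 19 to 38 N with only 0.5 mm more travel. I held it there for over 1 s. After release the pad was back up at 70–72 mm.
- **Mould:** The tool height puts the underside at 38.0 mm, and the cameras put the plate top at 61.3–62.0 mm (62 expected). The scene and wrist views show it level within 0.3°. I pressed with 33 N, above the 15 N that brings the ejector flush.
- **Bystanders:** The jar, slide box and eyepiece are unchanged within about 1 mm, which is within measurement noise.
- **Refused call:** One move call was refused because rows lacked some keys; nothing moved.
- **Disagreements:**
    - The scene and wrist cameras differed by 1–2 mm on the alignment, so I used a value in between.
    - The side view showed a 0.6° slope from few points, which the other two views did not.
    - A sideways force of about 22 N appeared when pressing. I eased it to 12 N and the height did not change.

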